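# Fetch the bite pin from the parts bin and stack the case tray

### The job

From the jumbled grey parts bin take the long square steel pin with the round nose, which lies tight against a long wall, so ease it away from the wall before you grip it, and lay it flat in the empty compartment of the case tray (the loose one, with one plaster model). Then carry that tray level by its middle rib and stack it on the other tray, corner pins fully home in the corner sockets, set down rather than dropped. The other parts stay in the bin, and nothing else on the bench is disturbed.

Things in the scene. Friction and masses are not known exactly. Their poses are not given: they have to be found in the camera images.
- pin: The bite pin: steel bar of 12 x 12 mm square section, 100 mm long in all, with a round nose (11 mm across, 14 mm long) at its +x end and four engraved rings beside it; about 100 g. Origin at the centre of its underside; x along it. It starts on the bin floor along one of the two long walls (either one), under 1 mm from it: no finger fits between.
- pin_top (a point): Middle of the pin's top face, 12 mm over its origin. Pressed here from above with closed fingertips (5 to 20 N is enough) and dragged, the pin slides along over the bin floor: the pads grip steel better than the floor does.
- bin: Grey open plastic bin, fixed. Inside 210 (x) x 156 (y) mm; walls 5 mm thick, top 45 mm over the bench; floor 5 mm thick. Origin at the centre of its underside; the long walls run along x at y = +-78 mm inside. It holds five more parts; at the middle of its length a strip about 60 mm wide along each long wall is clear of them, but for the round rod at the wall across from the pin.
- tray: The case tray to load and carry: loose teal plastic, 170 (x) x 166 (y) x 50 mm high, floor and walls 4 mm, the +-y walls only 22 mm high, about 350 g. Origin at the centre of the floor's underside, 11 mm over the bench. Its -y half holds a plaster model, 31 mm high, fixed to the floor 20 to 67 mm to the +x side; its +y half is the empty compartment, 73 x 162 mm (18 mm square corner posts).
- tray_lane (a point): Centre of the empty compartment's floor in the case tray (45 mm to the +y side of the rib's centre line, 4 mm over the tray's origin).
- tray_grip (a point): Middle of the top of the case tray's carrying rib, 48 mm straight over the tray's origin. The rib is solid down to the floor, 12 mm thick (y), 60 mm long (x); low dividers 14 mm high continue it. Axes as the tray: grip across y.
- tray_foot (a point): Tip of one of the four round pins that stick down 11 mm below its corners, at x = +-76, y = +-74 mm from the tray's origin: 8 mm in diameter, tapered to 5 mm at the tip. The tray stands on them. This is the +x +y one.
- base: The other tray, fixed on the bench, of the same shape and size, with two plaster models in it. Origin at the centre of its floor's underside, 11 mm over the bench; axes as the case tray. With the case tray home on it, that tray's origin is 50 mm straight above this one; either way round is right.
- base_socket (a point): Mouth of one of the four square sockets, 11 mm wide, 14 mm deep, in the tops of the fixed tray's corner posts, at x = +-76, y = +-74 mm and 50 mm over its origin. This is the +x +y one.
- rod: Other part in the bin: a round steel rod 12 mm in diameter and 100 mm long, lying along the bin's other long wall; origin at the centre of its underside as built.
- stub: Other part in the bin: a short square steel bar 12 x 12 x 60 mm with no round nose, lying on the bin floor; origin at the centre of its underside.
- castring: Other part in the bin: a steel casting ring, 44 mm outside diameter, 36 mm high, standing on the bin floor; origin at the centre of its underside.
- mount: Other part in the bin: a dark steel mounting disc, 52 mm across, 12 mm high; origin at the centre of its underside.
- nut: Other part in the bin: a small brass thumb nut, 18 mm across, 18 mm high, near the middle of the bin; origin at the centre of its underside.
- model: Bystander on the bench, to be left alone: a loose plaster dental model 56 x 46 x 27 mm.
- cup: Bystander on the bench, to be left alone: a white plastic cup, 66 mm across, 85 mm high.
- flask: Bystander on the bench, to be left alone: a steel flask on its foot, 72 mm across, 62 mm high.
- former: Bystander on the bench, to be left alone: a black rubber former, 66 mm across, 22 mm high.
- knife: Bystander on the bench, to be left alone: a wax knife 120 mm long with a wooden handle.

How it is judged (in metres and radians):
On the way:
1. the pin lies flat in the empty compartment of the case tray, let go, the tray still on the bench (x of pin in the frame of tray between -0.04 and 0.04 m and y of pin in the frame of tray between 0.004 and 0.081 m and z of pin in the frame of tray between 0 and 0.02 m and angle between pin's own x axis and vertical between 1.45 and 1.69 rad and height (world z) of tray below 0.02 m and contact force between the fingers and pin below 0.3 N), for 0.2 s.
At the end, for the whole second after the job is handed in: Case tray home on the other: origins within 3 mm in x and y, 46 to 52.5 mm apart in height, aligned and level within 0.04 rad (either way round). Pin flat (0.12 rad) in its empty compartment, within 40 mm of the middle lengthwise; the other five parts in the bin; all at rest (x of pin in the frame of tray between -0.04 and 0.04 m and y of pin in the frame of tray between 0.004 and 0.081 m and z of pin in the frame of tray between 0 and 0.02 m and angle between pin's own x axis and vertical between 1.45 and 1.69 rad and x of tray in the frame of base between -0.003 and 0.003 m and y of tray in the frame of base between -0.003 and 0.003 m and z of tray in the frame of base between 0.046 and 0.0525 m and angle between the x axis of tray and the x axis of base, either way round below 0.04 rad and angle between tray's own z axis and vertical below 0.04 rad and x of rod in the frame of bin between -0.105 and 0.105 m and y of rod in the frame of bin between -0.078 and 0.078 m and z of rod in the frame of bin between -0.005 and 0.04 m and x of stub in the frame of bin between -0.105 and 0.105 m and y of stub in the frame of bin between -0.078 and 0.078 m and z of stub in the frame of bin between -0.005 and 0.04 m and x of castring in the frame of bin between -0.105 and 0.105 m and y of castring in the frame of bin between -0.078 and 0.078 m and z of castring in the frame of bin between -0.005 and 0.04 m and x of mount in the frame of bin between -0.105 and 0.105 m and y of mount in the frame of bin between -0.078 and 0.078 m and z of mount in the frame of bin between -0.005 and 0.04 m and x of nut in the frame of bin between -0.105 and 0.105 m and y of nut in the frame of bin between -0.078 and 0.078 m and z of nut in the frame of bin between -0.005 and 0.04 m and linear speed of each of pin, tray below 0.02 m/s); the robot touches nothing.
It fails at once if the case tray was tipped by more than 0.35 rad (angle between tray's own z axis and vertical above 0.35 rad).
It fails at once if the case tray was dropped onto the other tray (falling free at over 0.5 m/s) (linear speed of tray above 0.5 m/s and horizontal distance between tray and base below 0.04 m and contact force between the fingers and tray below 0.3 N).
It fails at once if the pin was dropped into the tray (falling free at over 0.8 m/s) (linear speed of pin above 0.8 m/s and horizontal distance between pin and tray below 0.1 m and contact force between the fingers and pin below 0.3 N).
It fails at once if a loose thing on the bench (model, cup, flask, former or knife) was moved by more than 30 mm (distance of any of model, cup, flask, former, knife from where it was at the start of the episode above 0.03 m).
It also fails if it takes over 67 s, if anything falls off the work surface, if the arm or the gripper's body presses on something with over 40 N, if the wrist force passes 120 N, or if a joint passes its speed limit or range.

### The arm

A 6-joint arm with a two-finger parallel gripper is mounted at the origin on the work surface. World frame = base frame: x ahead of the robot, y to its left, z up, the work surface at z = 0. Lengths are in mm, angles in rad, forces in N, time in s.
With the tool pointing down it reaches from about 400 to 825 mm from the base axis. Payload 7 kg.
Tool frame: the origin (TCP) lies between the finger pads; the fingertips stand 25 mm ahead of it and the grasp point (between the pads) lies 6 mm ahead of it (r.tip_extent is the distance from the TCP to the fingertips, in mm); z points along the fingers, y is the line along which they close (so a half turn about z gives the same grasp; the last joint's range is limited). The gripper opens to 85 mm and grips with 20 to 120 N. Pads are 22 mm wide; open, the fingers measure 114 mm over their backs; the gripper's body (76 mm by 85 mm) begins 54 mm behind the grasp point. The pads swing forward as they close: fully open they stand 13 mm farther back than shut.
Start: joints at [1.608, 0.359, 0.012, 0, -1.224, -0.288], TCP at [167.531, 653.857, 256.302] pointing down, gripper open.
Joint ranges: [-3.07, 3.07], [-1.43, 2.12], [-1.02, 1.25], [-3.03, 1.67], [-3.05, -0], [-3.03, 3.03]. Speed limits (rad/s): [2.39, 2.39, 3.01, 3.14, 3.14, 3.14].

### API

Orientations are given as a rotation vector (axis times angle).
In Python, from station import state, imaging, job, r gives the robot as it stands. The module is installed in compiled form; this text tells all that it offers.
- The arm moves only by the tool step_arm, never from a script. Its argument "targets" is one flat list of numbers, 7 for each row, row after row: the turn, a rotation vector about the tool's x, y, z in units of 5 degrees (1.0 is 5 degrees), then the shift along the tool's x, y, z in units of 60 mm (1.0 is 60 mm), then the opening, from 0 (shut) to 1 (fully open). In form: [ax, ay, az, x, y, z, fingers, ax, ay, az, x, y, z, fingers, ...]. A call has exactly 10 rows; each row shifts and turns the commanded pose from where the row before left it, along the tool's axes as they then stand; what a row does not reach is not made up. A row lasts 1/8 s, in which the tool goes at most 62.5 mm and 10.7 degrees, less where a joint would pass 70% of its speed; a pose out of reach is approached as far as the arm can. A call is refused whole if a number of a shift passes 1 or a number of a turn 1, either way. A call with a gripper value outside its range is refused whole. The fingers move at their own pace and stop on an object; the grip force is fixed at half the most. Time passes only in rows, so rows that do not move let the fingers close, or fill a call up. It gives the time, the measured TCP pose, the force, the opening and the grip force at its end, in the units of the state.
- state(): the state, without advancing time (a new reading comes with each control period).
- imaging.camera(name): name is "scene" or "top" or "wrist"; returns a dict with "img" (384x512x3 uint8, red, green, blue), "intrinsics" (3x3 intrinsics, pixels), "eye" and "rotation" of the camera in the world. Camera axes: x right, y up, looking along -z (the intrinsics and any distortion apply to the point x, -y, -z); pixel columns grow to the right and rows downward; lengths in mm; the calibration is good to about 2 mm. A picture is of the moment at which its call begins. There is no depth.
- job.hand_in(): hands the job in; it is judged then, once.
The state is a dict: "time_s": time; "qpos": joint angles; "joint_velocities": joint speeds; "tau": joint torques, N m; "ee_pos": TCP position; "eef_rot": TCP orientation; "ft_force": force on the tool from outside, world axes, zero at the start; "wrist_torque": the same for the moment, N m; "grip_width": finger opening in mm; "grasp_force": force on a finger pad.
Only numpy, scipy, OpenCV 4.12 (cv2) and the standard library are available. Lean on these libraries where they do the work, as an engineer would, in place of code of your own. Each camera call takes 0.05 s, during which the arm holds its last target. There are 200 camera calls.

## Working session

There is one attempt and no reset: what is moved stays moved. The work goes in short steps, Python scripts to look and compute and a tool call to move; the robot and the scene stay as the last step left them, time stands still between calls to the robot, and variables do not carry over. Pictures are saved under pics/ and viewed, at most 10 in all, crops included, and the job is handed in when it is done.

Besides the shell and the picture viewer there is one more tool, called after "Emit:" as name(argument=value, ...), one argument or row to a line, values as JSON. step_arm: Moves the arm, as the interface text tells. Its arguments: {"type":"object","properties":{"targets":{"type":"array"}},"required":["targets"]}

```bash
mkdir -p pics
cat > h.py <<'E'
import numpy as np, cv2
from station import state, imaging, job, r
from scipy.spatial.transform import Rotation as R
def snap(name,fn=None):
    c=imaging.camera(name); np.savez('cam_'+(fn or name)+'.npz',**{k:np.array(v) for k,v in c.items() if k!='img'},img=c['img'])
    return c
def load(fn): return dict(np.load('cam_'+fn+'.npz'))
def ray(c,u,v,z):
    K=c['intrinsics']; d=np.array([(u-K[0,2])/K[0,0],-(v-K[1,2])/K[1,1],-1.])
    d=np.array(c['rotation'])@d; e=np.array(c['eye']); return e+d*(z-e[2])/d[2]
def proj(c,p):
    q=np.array(c['rotation']).T@(np.array(p,float)-np.array(c['eye'])); K=c['intrinsics']
    return np.array([K[0,0]*q[0]/-q[2]+K[0,2], K[1,1]*(-q[1])/-q[2]+K[1,2]])
E
python3 - <<'E'
from h import *
s=state(); print({k:np.round(v,3) for k,v in s.items()}, r.tip_extent)
print(R.from_rotvec(s['eef_rot']).as_matrix().round(3))
ims=[]
for n in ('top','scene'):
    c=snap(n); print(n,c.keys(),np.round(c['intrinsics'],1).tolist(),np.round(c['eye'],0),np.round(c['rotation'],2).tolist()); 
    cv2.imwrite(f'pics/{n}.png',cv2.resize(c['img'][:,:,::-1],(800,600),interpolation=cv2.INTER_CUBIC))
E
```

```text
{'time_s': np.float64(0.0), 'qpos': array([ 1.608,  0.359,  0.011, -0.   , -1.224, -0.288]), 'joint_velocities': array([ 0.001, -0.001, -0.   ,  0.001,  0.001, -0.001]), 'tau': array([ 1.0000e-03, -5.8332e+01,  2.9342e+01,  6.9370e+00, -6.0000e-03,
        0.0000e+00]), 'ee_pos': array([167.442, 653.465, 255.352]), 'eef_rot': array([ 3.115, -0.393, -0.   ]), 'ft_force': array([ 0.416, -0.305,  0.914]), 'wrist_torque': array([-0.038, -0.004, -0.034]), 'grasp_force': np.float64(0.0), 'grip_width': np.float64(85.488)} 25.0
[[ 0.969 -0.248 -0.   ]
 [-0.248 -0.969 -0.002]
 [ 0.     0.002 -1.   ]]
top dict_keys(['img', 'intrinsics', 'eye', 'rotation']) [[397.2, 0.0, 254.1], [0.0, 397.2, 184.6], [0.0, 0.0, 1.0]] [ 429.   10. 1157.] [0.13, -0.13, -1.58]
scene dict_keys(['img', 'intrinsics', 'eye', 'rotation']) [[433.5, 0.0, 259.4], [0.0, 433.5, 190.7], [0.0, 0.0, 1.0]] [1237. -288. 1003.] [0.58, 0.38, 1.12]
```

View pics/top.png

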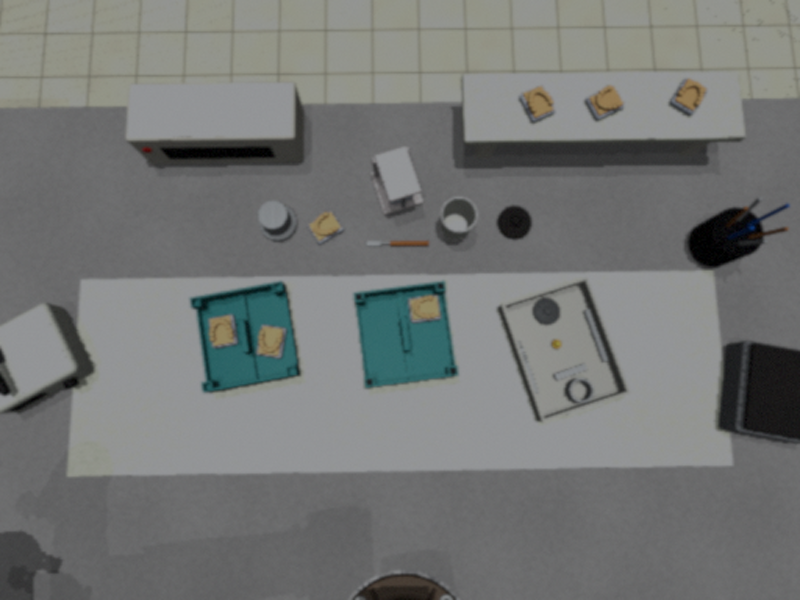

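View pics/scene.png

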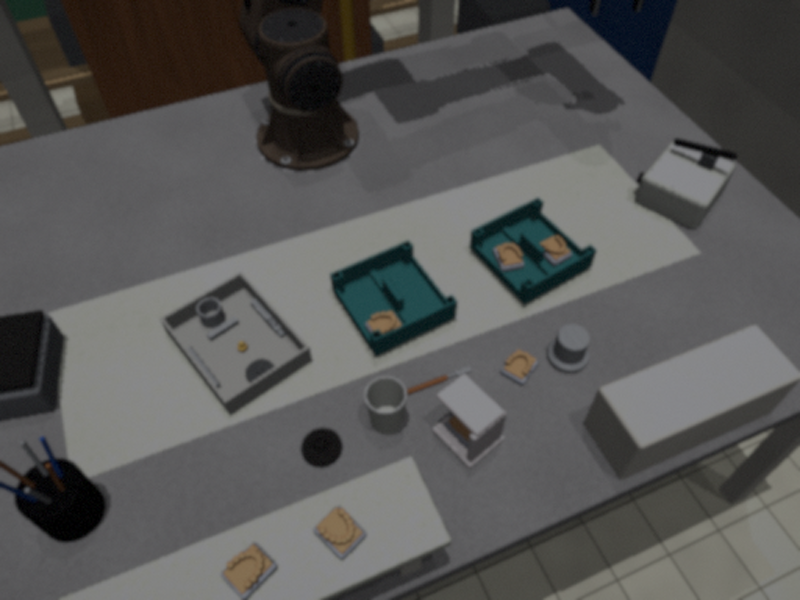

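The top view shows, in 800x600 pixels, the fixed tray (two models) around (246,338), the case tray around (405,335) and the bin around (561,350). The pin may be at the right or the left wall of the bin. I'll compute rough positions now and take closer views with the wrist camera.

```bash
sed -i "s/np.array(c\['rotation'\])/R.from_rotvec(c['rotation']).as_matrix()/" h.py
python3 - <<'E'
from h import *
c=load('top'); k=512/800
for n,pts,z in (('bin',[(501,308),(584,283),(624,391),(541,418)],45),('case',[(357,289),(444,285),(455,374),(367,385)],61),('base',[(194,300),(283,286),(299,376),(207,389)],61),('parts',[(595,335),(527,362),(577,390),(546,311),(556,344)],15)):
    P=np.array([ray(c,u*k,v*k,z)[:2] for u,v in pts]); print(n,P.round(0).tolist(),P.mean(0).round(0))
t=cv2.resize(c['img'][175:275,315:405],None,fx=6,fy=6,interpolation=cv2.INTER_CUBIC)[:, :, ::-1]
s=load('scene')['img'][170:268,100:204]
s=cv2.resize(s,(260*2//2,600*98//245),interpolation=cv2.INTER_CUBIC)[:,:,::-1]
o=np.zeros((600,800,3),np.uint8); o[:, :540]=t; o[:s.shape[0],540:800]=s
cv2.imwrite('pics/bin.png',cv2.convertScaleAbs(o,alpha=1.4))
E
```

```text
bin [[577.0, -185.0], [620.0, -338.0], [425.0, -396.0], [381.0, -247.0]] [ 501. -291.]
case [[613.0, 74.0], [618.0, -82.0], [459.0, -96.0], [443.0, 58.0]] [533. -11.]
base [[597.0, 365.0], [620.0, 207.0], [460.0, 176.0], [440.0, 336.0]] [529. 271.]
parts [[528.0, -361.0], [480.0, -233.0], [428.0, -322.0], [574.0, -273.0], [512.0, -288.0]] [ 505. -296.]
```

View pics/bin.png

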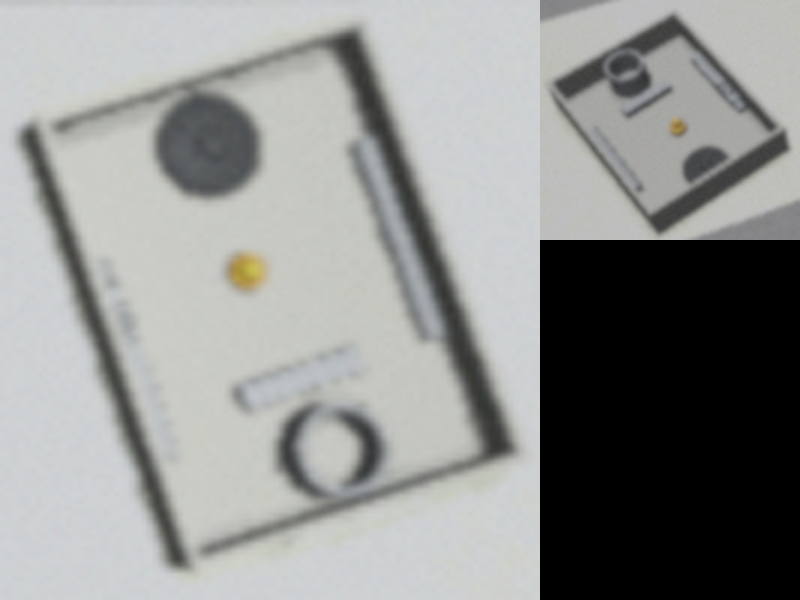

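The pin lies at the bin's +y wall (image left), with its rings and nose toward +x; the smooth rod is at the opposite wall. I'll start moving, passing over the trays.

Emit:
step_arm(
  targets=[0,0,-1,0.5,0.6,-0.1,1,0,0,-1,0.5,0.6,-0.1,1,0,0,-1,0.5,0.6,-0.1,1,0,0,-1,0.5,0.6,-0.1,1,0,0,-1,0.5,0.6,-0.1,1,0,0,-1,0.5,0.6,-0.1,1,0,0,0,0.4,0.6,-0.1,1,0,0,0,0.4,0.6,0,1,0,0,0,0.4,0.6,0,1,0,0,0,0,0,0,1],
)

```text
time_s: 1.35
ee_pos: [438.4, 348.0, 297.8]
eef_rot: [3.112, 0.422, -0.001]
ft_force: [-0.0, 0.2, -0.9]
grip_width: 85.6
grasp_force: 0.0
```

Run:
```python
from h import *
s=state(); M=R.from_rotvec(s['eef_rot']).as_matrix(); print(s['ee_pos'],s['qpos'].round(2) if hasattr(s['qpos'],'round') else s['qpos'],M.round(3))
c=snap('wrist','w_base'); W=R.from_rotvec(c['rotation']).as_matrix()
print(c['intrinsics'],'cam in tool',M.T@(np.array(c['eye'])-s['ee_pos']),(M.T@W).round(3))
for n,p in (('base',(529,271,60)),('case',(533,-11,60))): print(n,proj(c,p))
cv2.imwrite('pics/w1.png',cv2.resize(c['img'][:,:,::-1],(800,600)))
```

```text
[438.36702924 347.96484119 297.83053857] [ 1.02  0.14 -0.18  0.   -1.25  0.82] [[ 0.964  0.266 -0.   ]
 [ 0.266 -0.964 -0.001]
 [-0.001  0.001 -1.   ]]
[[311.42652631   0.         257.49528045]
 [  0.         311.42652631 186.85902244]
 [  0.           0.           1.        ]] cam in tool [  82.76451355   -0.5342882  -117.41145777] [[ 0.001  0.948  0.318]
 [ 1.    -0.001  0.   ]
 [ 0.     0.318 -0.948]]
base [347.49600627  97.5823406 ]
case [574.84807258 160.96263788]
```

View pics/w1.png

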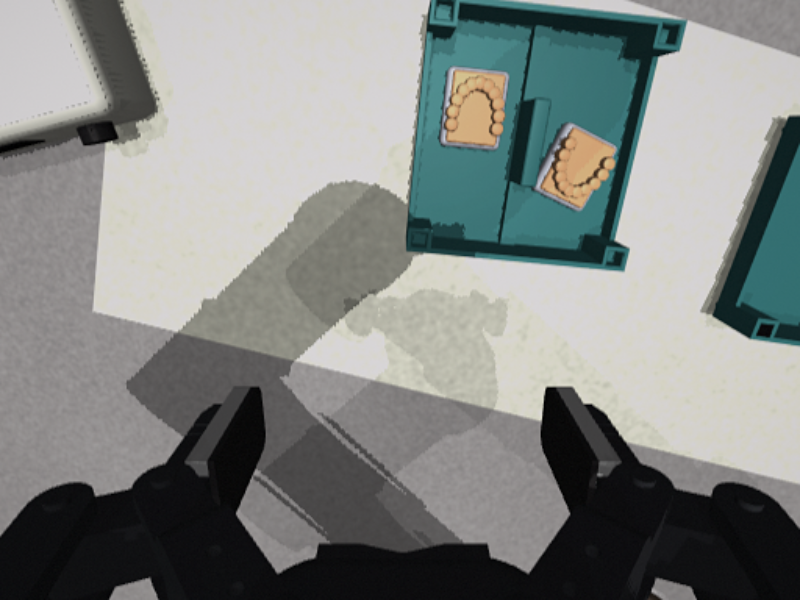

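The wrist view shows the fixed tray with its four sockets near (445,12), (668,35), (420,238) and (615,257). It has little distortion and looks ahead along tool x. Next, the case tray.

Emit:
step_arm(
  targets=[0,0,-0.3,-0.24,0.81,0,1,0,0,0,-0.24,0.81,0,1,0,0,0,-0.24,0.81,0,1,0,0,0,-0.24,0.81,0,1,0,0,0,-0.24,0.81,0,1,0,0,0,-0.24,0.81,0,1,0,0,0,-0.24,0.81,0,1,0,0,0,0,0,0,1,0,0,0,0,0,0,1,0,0,0,0,0,0,1],
)

```text
time_s: 2.65
ee_pos: [439.5, -3.7, 298.2]
eef_rot: [-3.106, -0.47, 0.0]
ft_force: [0.6, 0.7, -0.6]
grip_width: 86.0
grasp_force: 0.0
```

Run:
```python
from h import *
s=state(); print(s['ee_pos'],s['eef_rot'])
c=snap('wrist','w_case')
for n,p in (('case',(533,-11,60)),): print(n,proj(c,p))
```

```text
[439.53227263  -3.71757429 298.2441337 ] [-3.10605015e+00 -4.70472804e-01  5.31074501e-05]
case [290.19012429  78.1951501 ]
```

Emit:
step_arm(
  targets=[0,0,0,-0.4,0.85,0,1,0,0,0,-0.4,0.85,0,1,0,0,0,-0.4,0.85,0,1,0,0,0,-0.4,0.85,0,1,0,0,0,-0.4,0.85,0,1,0,0,0,-0.4,0.85,0,1,0,0,0,0,0,0,1,0,0,0,0,0,0,1,0,0,0,0,0,0,1,0,0,0,0,0,0,1],
)

```text
time_s: 3.95
ee_pos: [392.5, -338.6, 298.6]
eef_rot: [3.106, 0.471, 0.001]
ft_force: [-0.7, 0.2, -0.1]
grip_width: 85.3
grasp_force: 0.0
```

Run:
```python
from h import *
s=state(); print(s['ee_pos'],s['eef_rot'])
c=snap('wrist','w_bin')
cv2.imwrite('pics/w3.png',cv2.resize(c['img'][:,:,::-1],(800,600),interpolation=cv2.INTER_CUBIC))
a=load('w_case')['img'][0:230,100:407]
cv2.imwrite('pics/w2.png',cv2.resize(a[:,:,::-1],(800,600),interpolation=cv2.INTER_CUBIC))
```

```text
[ 392.53289013 -338.61500757  298.62160815] [3.10578337e+00 4.71201682e-01 9.18159309e-04]
```

View pics/w3.png

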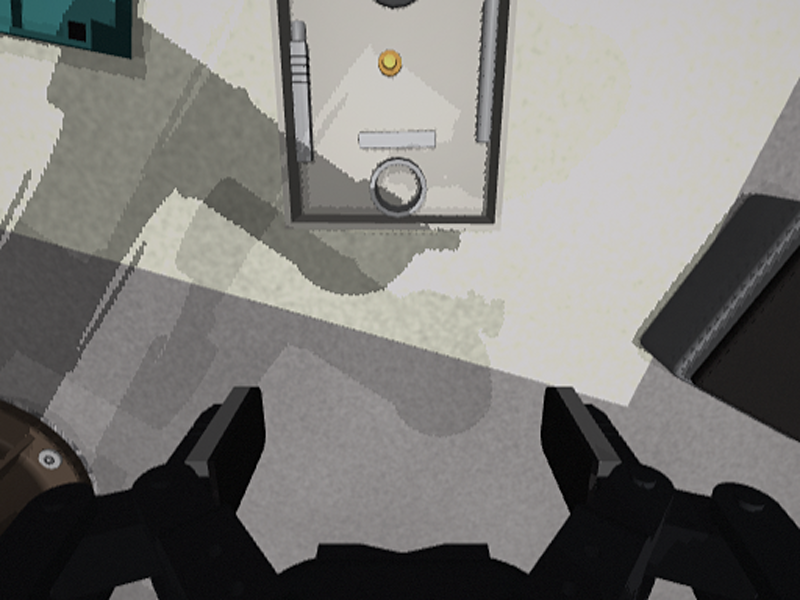

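View pics/w2.png

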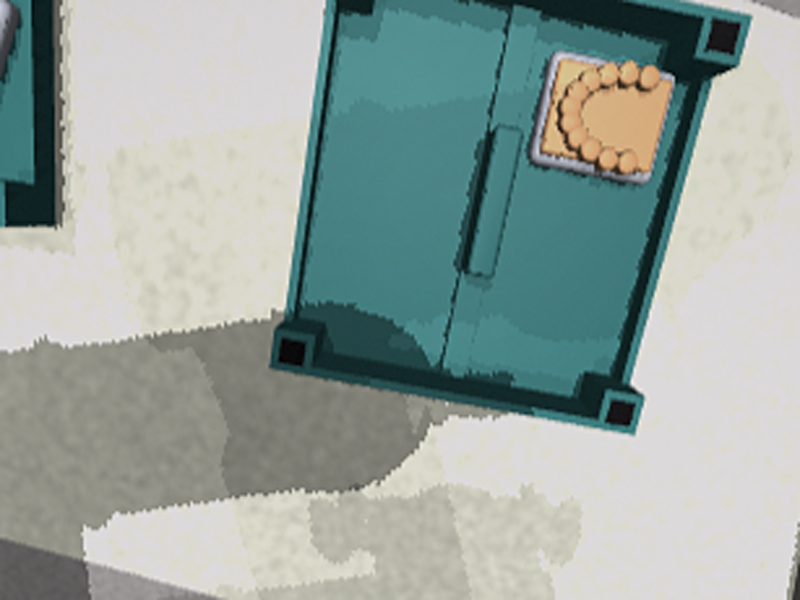

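The bin view shows the pin at the left wall, with nose tip (298,20), rings at (299,55..80) and tail (305,161); the nut is at (390,63) and the stub at (397,139). The crop of the case tray shows sockets at (292,350), (620,408) and (722,36), with the rib top centred at (493,201).

Run:
```python
from h import *
k=.64; c=load('w_bin')
tip=ray(c,298*k,20*k,11+0); tail=ray(c,305*k,161*k,17)
print('pin',tip,tail,np.linalg.norm(tip-tail),np.degrees(np.arctan2(*(tip-tail)[[1,0]])))
for n,p in (('nut',(390,63)),('stub',(397,139))): print(n,ray(c,p[0]*k,p[1]*k,17))
for p in ((291,222),(495,222),(278,5),(509,5)): print('binrim',ray(c,p[0]*k,p[1]*k,45))
def fit(c,obs):
    q=np.array([o[0] for o in obs],float); P=np.array([ray(c,o[1][0],o[1][1],61)[:2] for o in obs])
    qc=q-q.mean(0);Pc=P-P.mean(0)
    a=np.arctan2((qc[:,0]*Pc[:,1]-qc[:,1]*Pc[:,0]).sum(),(qc*Pc).sum())
    M=np.array([[np.cos(a),-np.sin(a)],[np.sin(a),np.cos(a)]]); t=P.mean(0)-M@q.mean(0)
    return t,np.degrees(a),P-(q@M.T+t)
c2=load('w_case'); g=lambda u,v:(u/2.606+100,v*230/600)
print(*fit(c2,[((-76,74),g(292,350)),((-76,-74),g(620,408)),((76,-74),g(722,36))]))
print('rib',ray(c2,*g(493,201),59))
c3=load('w_base'); h=lambda u,v:(u*k,v*k)
print(*fit(c3,[((-76,74),h(420,238)),((-76,-74),h(615,257)),((76,-74),h(668,35)),((76,74),h(445,12))]))
```

```text
pin [ 521.48833605 -217.18370313   11.        ] [ 425.50419882 -247.00238971   17.        ] 100.68817542413764 17.258068087415406
nut [ 513.35633125 -290.87422629   17.        ]
stub [ 463.12400392 -311.7970319    17.        ]
binrim [ 381.44660858 -252.13434449   45.        ]
binrim [ 427.98239527 -401.57814151   45.        ]
binrim [ 522.01554219 -210.37091325   45.        ]
binrim [ 568.14307071 -358.49643967   45.        ]
[534.01070624 -10.04377263] 6.800686994116248 [[ 0.03641357 -0.27617445]
 [ 0.9730871   0.39317552]
 [-1.00950067 -0.11700107]]
rib [533.82036382  -9.66362712  59.        ]
[533.45229037 277.90040389] 10.060755469808694 [[ 1.75632188 -0.14040635]
 [ 1.0047293   0.62030857]
 [-1.2290709   0.58647011]
 [-1.53198028 -1.06637233]]
```

Run:
```python
from h import *
c=load('w_bin'); g=cv2.cvtColor(c['img'],cv2.COLOR_RGB2GRAY)
for r0 in (55,75,90,97): print(r0,dict(zip(range(174,206),g[r0,174:206].tolist())))
for r0 in (55,90): 
  print('R',r0,dict(zip(range(300,330),g[r0,300:330].tolist())))
n=np.array([.297,-.955])
for r0 in (55,90):
  for u in (178,184,188,198): print(r0,u,[round(float((ray(c,u,r0,z)[:2]-[473.5,-232])@n),1) for z in (5,17,45)])
  for u in (305,310,315,320,325): print(r0,u,[round(float((ray(c,u,r0,z)[:2]-[473.5,-232])@n),1) for z in (5,17,45)])
```

```text
55 {174: 200, 175: 201, 176: 182, 177: 177, 178: 178, 179: 182, 180: 151, 181: 43, 182: 50, 183: 52, 184: 52, 185: 51, 186: 44, 187: 150, 188: 166, 189: 165, 190: 168, 191: 169, 192: 169, 193: 173, 194: 180, 195: 180, 196: 145, 197: 35, 198: 114, 199: 191, 200: 184, 201: 182, 202: 182, 203: 183, 204: 182, 205: 183}
75 {174: 199, 175: 197, 176: 202, 177: 193, 178: 175, 179: 176, 180: 179, 181: 187, 182: 67, 183: 49, 184: 52, 185: 53, 186: 52, 187: 46, 188: 124, 189: 163, 190: 162, 191: 164, 192: 166, 193: 164, 194: 166, 195: 173, 196: 175, 197: 144, 198: 35, 199: 95, 200: 189, 201: 181, 202: 201, 203: 193, 204: 199, 205: 198}
90 {174: 116, 175: 119, 176: 122, 177: 123, 178: 118, 179: 103, 180: 104, 181: 104, 182: 108, 183: 52, 184: 46, 185: 47, 186: 48, 187: 47, 188: 44, 189: 83, 190: 125, 191: 123, 192: 133, 193: 182, 194: 181, 195: 184, 196: 189, 197: 183, 198: 68, 199: 38, 200: 136, 201: 164, 202: 180, 203: 179, 204: 178, 205: 200}
97 {174: 119, 175: 118, 176: 118, 177: 120, 178: 122, 179: 107, 180: 101, 181: 102, 182: 119, 183: 85, 184: 43, 185: 47, 186: 48, 187: 48, 188: 48, 189:
[... 553 characters left out ...]
122, 310: 131, 311: 125, 312: 119, 313: 112, 314: 42, 315: 49, 316: 49, 317: 48, 318: 49, 319: 38, 320: 180, 321: 184, 322: 180, 323: 180, 324: 191, 325: 202, 326: 201, 327: 201, 328: 202, 329: 200}
55 178 [-19.6, -16.8, -10.2]
55 184 [-12.3, -9.7, -3.6]
55 188 [-7.5, -5.0, 0.8]
55 198 [4.7, 6.9, 11.8]
55 305 [135.2, 133.5, 129.6]
55 310 [141.3, 139.4, 135.1]
55 315 [147.4, 145.4, 140.6]
55 320 [153.5, 151.3, 146.1]
55 325 [159.6, 157.2, 151.6]
90 178 [-22.9, -20.0, -13.2]
90 184 [-15.4, -12.7, -6.4]
90 188 [-10.3, -7.8, -1.8]
90 198 [2.3, 4.5, 9.6]
90 305 [137.2, 135.5, 131.4]
90 310 [143.5, 141.6, 137.1]
90 315 [149.8, 147.7, 142.8]
90 320 [156.1, 153.8, 148.4]
90 325 [162.4, 159.9, 154.1]
```

Emit:
step_arm(
  targets=[0,0,0,0.3,-0.19,0.6,0,0,0,0,0.3,-0.19,0.6,0,0,0,0,0.3,-0.19,0.6,0,0,0,0,0.3,-0.19,0.6,0,0,0,0,0.3,-0.19,0.6,0,0,0,0,0.3,-0.19,0.6,0,0,0,0,0.01,0,0.25,0,0,0,0,0,0,0,0,0,0,0,0,0,0,0,0,0,0,0,0,0,0],
)

```text
time_s: 5.25
ee_pos: [476.1, -242.8, 68.6]
eef_rot: [3.106, 0.467, 0.004]
ft_force: [-0.6, -0.7, 0.0]
grip_width: 0.3
grasp_force: 0.0
```

Run:
```python
from h import *
s=state(); M=R.from_rotvec(s['eef_rot']).as_matrix(); print(s['ee_pos'],s['grip_width'],M.round(3).tolist())
print((M.T@(np.array([476.3,-240.9,42])-s['ee_pos'])/60).round(3))
c=snap('wrist','w_press')
cv2.imwrite('pics/w4.png',cv2.resize(c['img'][:,:,::-1],(800,600),interpolation=cv2.INTER_CUBIC))
```

```text
[ 476.12634959 -242.81011851   68.62524364] 0.2715191388395888 [[0.956, 0.294, 0.002], [0.294, -0.956, -0.0], [0.002, 0.001, -1.0]]
[ 0.011 -0.03   0.444]
```

View pics/w4.png

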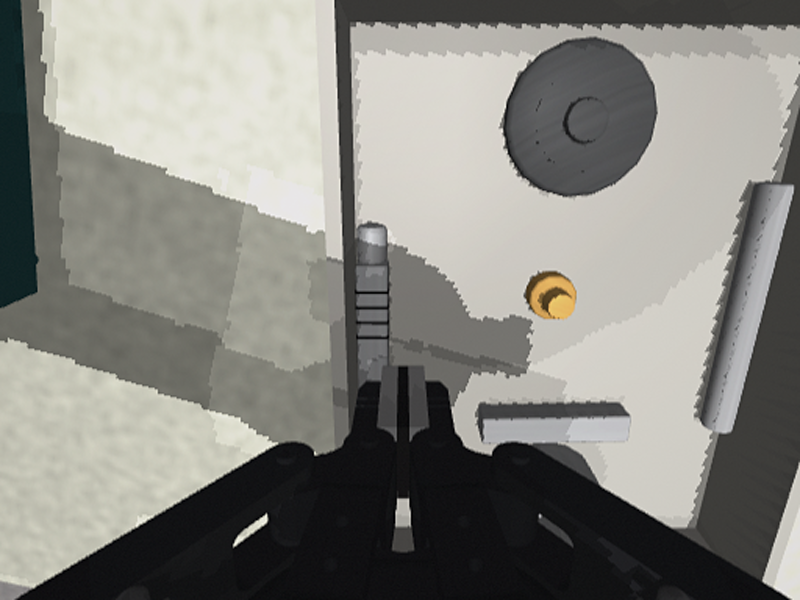

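The pin's nose is at (372,230), its rings at (372,292..338), and the shut pads span columns 380–428, just right of the pin. I'll shift toward the wall a bit and press down carefully.

Emit:
step_arm(
  targets=[0,0,0,0.01,-0.055,0.1,0,0,0,0,0,0,0.1,0,0,0,0,0,0,0.1,0,0,0,0,0,0,0.06,0,0,0,0,0,0,0.03,0,0,0,0,0,0,0.02,0,0,0,0,0,0,0.01,0,0,0,0,0,0,0,0,0,0,0,0,0,0,0,0,0,0,0,0,0,0],
)

```text
time_s: 6.55
ee_pos: [475.3, -239.0, 42.2]
eef_rot: [3.107, 0.468, 0.0]
ft_force: [-0.3, -0.3, 0.1]
grip_width: 0.1
grasp_force: 0.0
```

Run:
```python
from h import *
s=state(); print(s['ee_pos'],s['ft_force'],s['wrist_torque'])
```

```text
[ 475.25344388 -239.01519719   42.1785289 ] [-0.2662252  -0.29950258  0.0647571 ] [0.02750652 0.00824629 0.00278775]
```

Emit:
step_arm(
  targets=[0,0,0,0,0,0.01,0,0,0,0,0,0,0.01,0,0,0,0,0,0,0.01,0,0,0,0,0,0,0,0,0,0,0,0,0,0,0,0,0,0,0,0,0,0,0,0,0,0,0,0,0,0,0,0,0,0,0,0,0,0,0,0,0,0,0,0,0,0,0,0,0,0],
)

```text
time_s: 7.8
ee_pos: [475.5, -239.4, 41.9]
eef_rot: [3.105, 0.469, 0.001]
ft_force: [-4.8, 1.4, 17.5]
grip_width: 0.2
grasp_force: 8.7
```

Emit:
step_arm(
  targets=[0,0,0,0,0.04,0,0,0,0,0,0,0.05,0,0,0,0,0,0,0.05,0,0,0,0,0,0,0.05,0,0,0,0,0,0,0.05,0,0,0,0,0,0,0.05,0,0,0,0,0,0,0.05,0,0,0,0,0,0,0.05,0,0,0,0,0,0,0.05,0,0,0,0,0,0,0.05,0,0],
)

```text
time_s: 9.05
ee_pos: [483.9, -267.3, 40.3]
eef_rot: [-3.107, -0.468, 0.0]
ft_force: [0.4, 0.1, -0.5]
grip_width: 0.2
grasp_force: 0.0
```

Emit:
step_arm(
  targets=[0,0,0,0,0.04,0,0,0,0,0,0,0,0,0,0,0,0,0,0,-0.1,0,0,0,0,0,0,-0.5,0,0,0,0,-0.5,0,-0.5,0,0,0,0,-0.5,0,-0.2,0,0,0,0,0,0,0,0,0,0,0,0,0,0,0,0,0,0,0,0,0,0,0,0,0,0,0,0,0],
)

```text
time_s: 10.3
ee_pos: [427.5, -286.8, 117.8]
eef_rot: [-3.106, -0.469, 0.001]
ft_force: [0.2, -0.4, 0.7]
grip_width: 0.0
grasp_force: 0.0
```

Run:
```python
from h import *
s=state(); print(s['ee_pos'],s['eef_rot'])
c=snap('wrist','w_drag')
print('pred ends', [proj(c,p) for p in ((520,-217,17),(425,-247,17))])
cv2.imwrite('pics/w5.png',cv2.resize(c['img'][:,:,::-1],(800,600),interpolation=cv2.INTER_CUBIC))
```

```text
[ 427.51120165 -286.83826013  117.77231807] [-3.10609448e+00 -4.68616859e-01  1.46082171e-03]
pred ends [array([196.53950791,  38.91887183]), array([205.70918253, 187.05158787])]
```

View pics/w5.png

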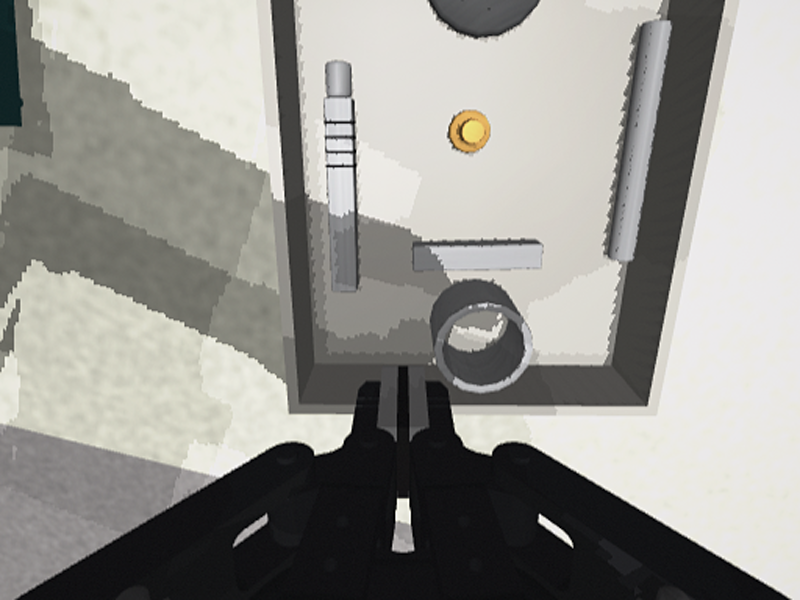

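The pin moved only part of the way and then slipped: nose tip (338,62), tail middle (345,290). I'll measure it and drag again, with the pads well on the pin.

Run:
```python
from h import *
k=.64; c=load('w_drag'); s=state(); M=R.from_rotvec(s['eef_rot']).as_matrix()
a=ray(c,339*k,97*k,17); b=ray(c,345.2*k,290*k,17); print(a,b,np.linalg.norm(a-b))
d=(a-b)/np.linalg.norm(a-b); ctr=b+d*50; n=np.array([.297,-.955])
print('yaw',np.degrees(np.arctan2(d[1],d[0])),ctr,'from wall',(ctr[:2]-[473.5,-232])@n+7.7)
g=cv2.cvtColor(c['img'],cv2.COLOR_RGB2GRAY); print(dict(zip(range(180,235),g[150,180:235].tolist())))
t=np.array([*ctr[:2],46]); print('to centre, tip 4mm above pin',M.T@(t-s['ee_pos'])/60)
```

```text
[ 510.56989936 -232.94818947   17.        ] [ 429.42283184 -257.45389065   17.        ] 84.76659693854464
yaw 16.80385465679817 [ 477.28783436 -242.99908058   17.        ] from wall 19.329108757759613
{180: 146, 181: 146, 182: 148, 183: 128, 184: 55, 185: 60, 186: 61, 187: 61, 188: 61, 189: 61, 190: 60, 191: 62, 192: 61, 193: 61, 194: 60, 195: 59, 196: 71, 197: 97, 198: 93, 199: 105, 200: 126, 201: 125, 202: 124, 203: 124, 204: 123, 205: 123, 206: 148, 207: 146, 208: 146, 209: 147, 210: 136, 211: 128, 212: 135, 213: 134, 214: 111, 215: 114, 216: 116, 217: 118, 218: 120, 219: 118, 220: 114, 221: 116, 222: 119, 223: 117, 224: 116, 225: 117, 226: 115, 227: 66, 228: 52, 229: 96, 230: 117, 231: 126, 232: 125, 233: 125, 234: 125}
to centre, tip 4mm above pin [ 1.00970646 -0.45354554  1.1963758 ]
```

Emit:
step_arm(
  targets=[0,0,0,0.5,-0.22,0,0,0,0,0,0.5,-0.22,0,0,0,0,0,0.01,-0.015,0.4,0,0,0,0,0,0,0.4,0,0,0,0,0,0,0.3,0,0,0,0,0,0,0.1,0,0,0,0,0,0,0.03,0,0,0,0,0,0,0,0,0,0,0,0,0,0,0,0,0,0,0,0,0,0],
)

```text
time_s: 11.6
ee_pos: [477.4, -243.2, 45.0]
eef_rot: [3.106, 0.468, 0.001]
ft_force: [-0.2, 0.5, 0.1]
grip_width: 0.2
grasp_force: 0.0
```

Emit:
step_arm(
  targets=[0,0,0,0,0,0.03,0,0,0,0,0,0,0.02,0,0,0,0,0,0,0.02,0,0,0,0,0,0,0.01,0,0,0,0,0,0,0,0,0,0,0,0,0,0,0,0,0,0,0,0,0,0,0,0,0,0,0,0,0,0,0,0,0,0,0,0,0,0,0,0,0,0,0],
)

```text
time_s: 12.85
ee_pos: [477.2, -243.2, 42.0]
eef_rot: [3.106, 0.469, 0.001]
ft_force: [-6.7, 4.7, 26.7]
grip_width: 0.3
grasp_force: 13.5
```

Emit:
step_arm(
  targets=[0,0,0,0,0,-0.008,0,0,0,0,0,0.03,0,0,0,0,0,0,0.04,0,0,0,0,0,0,0.04,0,0,0,0,0,0,0.04,0,0,0,0,0,0,0.04,0,0,0,0,0,0,0.04,0,0,0,0,0,0,0.04,0,0,0,0,0,0,0.04,0,0,0,0,0,0,0.02,0,0],
)

```text
time_s: 14.1
ee_pos: [483.3, -262.3, 40.4]
eef_rot: [3.106, 0.468, 0.001]
ft_force: [0.1, -0.3, 0.3]
grip_width: -0.0
grasp_force: 0.3
```

Emit:
step_arm(
  targets=[0,0,0,0,0,-0.2,0,0,0,0,0,0,-0.5,0,0,0,0,-0.5,0.06,-0.5,0,0,0,0,-0.5,0.055,-0.09,0,0,0,0,0,0,0,0,0,0,0,0,0,0,0,0,0,0,0,0,0,0,0,0,0,0,0,0,0,0,0,0,0,0,0,0,0,0,0,0,0,0,0],
)

```text
time_s: 15.35
ee_pos: [427.7, -286.2, 117.4]
eef_rot: [-3.106, -0.468, 0.001]
ft_force: [-0.0, -0.7, 0.0]
grip_width: 0.0
grasp_force: 0.0
```

Run:
```python
from h import *
s=state(); print(s['ee_pos'],s['eef_rot'])
c=snap('wrist','w_drag2'); g=cv2.cvtColor(c['img'],cv2.COLOR_RGB2GRAY); g0=cv2.cvtColor(load('w_drag')['img'],cv2.COLOR_RGB2GRAY)
for r0 in (50,70,80,100,120,150,175,190): print(r0,'first col 195:',' '.join(map(str,g[r0,195:262])))
```

```text
[ 427.71054361 -286.23178198  117.39045488] [-3.10638781e+00 -4.68080434e-01  5.13462277e-04]
50 first col 195: 197 221 219 219 219 219 219 220 220 220 220 220 219 220 220 220 220 220 220 220 221 221 221 221 221 222 222 223 229 135 124 138 154 167 178 189 197 205 195 188 178 167 155 143 132 81 176 229 224 224 224 224 224 223 224 224 224 224 224 223 224 223 223 223 223 223 223
70 first col 195: 220 218 218 218 219 219 218 219 219 220 219 219 219 219 219 220 220 220 220 220 221 220 220 220 220 221 222 227 125 180 221 219 219 221 221 220 218 220 222 223 222 220 219 219 221 215 102 139 231 225 223 223 223 222 222 223 222 223 222 222 222 223 223 222 223 222 222
80 first col 195: 222 219 218 219 218 218 218 218 217 233 232 231 232 232 232 232 232 233 224 219 220 220 220 220 220 220 222 225 159 106 146 142 143 145 147 146 144 144 145 148 148 146 145 145 145 147 101 57 236 225 222 222 223 222 223 223 222 222 221 222 222 222 222 222 222 222 222
100 first col 195: 189 209 220 218 217 216 216 217 217 217 227 232 231 231 231 231 231 232 232 232 232 232 232 232 232 232 232 234 240 138 197 233 233
[... 560 characters left out ...]
 96 113 116 118 119 119 119 116 117 120 121 119 120 117 117 129 103 59 94 127 126 124 125 124 125 124 124 124 124 124 124 123 124 124 123 119
175 first col 195: 61 60 59 71 96 93 92 104 122 121 122 121 120 137 144 143 142 143 143 143 143 143 143 143 143 144 144 135 136 137 137 121 96 111 111 114 115 115 114 114 114 116 116 117 115 114 116 105 46 107 124 123 122 122 122 122 122 121 121 121 121 122 122 121 121 122 121
190 first col 195: 60 62 59 59 78 93 114 123 121 121 121 121 120 120 118 143 142 142 141 141 141 142 141 142 141 142 142 141 142 142 141 141 142 141 141 142 142 142 143 142 142 142 142 142 142 142 141 142 141 143 142 141 142 141 140 141 141 142 140 141 141 140 141 140 141 141 140
```

Run:
```python
from h import *
c=load('w_drag2'); s=state(); M=R.from_rotvec(s['eef_rot']).as_matrix()
g=cv2.cvtColor(c['img'],cv2.COLOR_RGB2GRAY)
print('col232 rows30..66',g[30:66,232].tolist()); print('col234 rows 176..192',g[176:192,234].tolist())
n=np.array([.297,-.955]); X=np.array([.955,.297])
rows=np.array([70,80,100,120,150,175]); L=[223,223.2,223.8,224.6,226,226.8]; Rr=[241.2,241.4,241.8,242,242.4,243]
P=np.array([(ray(c,(l+r_)/2,v,17)) for l,r_,v in zip(L,Rr,rows)]); W=[np.linalg.norm(ray(c,l,v,17)-ray(c,r_,v,17)) for l,r_,v in zip(L,Rr,rows)]
d=P[0]-P[-1]; print(np.degrees(np.arctan2(d[1],d[0])),np.round(W,1),((P[:,:2]-[473.5,-232])@n+7.7).round(1))
for l,v in ((200.5,150),(183.2,150)): print('floor/wall, rim inner',(ray(c,l,v,5)[:2]-[473.5,-232])@n+7.7,(ray(c,l,v,45)[:2]-[473.5,-232])@n+7.7)
for v in (184,186,188,40,42,44): print(v,ray(c,233,v,17)[:2],ray(c,233,v,11)[:2])
np.save('P.npy',P)
```

```text
col232 rows30..66 [224, 223, 223, 223, 223, 223, 223, 223, 224, 227, 176, 171, 197, 201, 203, 203, 202, 203, 204, 205, 205, 206, 206, 206, 206, 207, 207, 208, 208, 210, 202, 189, 126, 136, 202, 222]
col234 rows 176..192 [113, 112, 113, 112, 112, 113, 112, 112, 111, 111, 128, 124, 134, 143, 142, 141]
17.329468110067086 [11.9 12.  12.1 12.  11.6 11.8] [28.9 28.8 28.8 28.8 28.9 29. ]
floor/wall, rim inner 2.75363180043903 10.214471034490801
floor/wall, rim inner -10.201846824723827 -0.48596180786368226
184 [ 433.63892817 -265.0065428 ] [ 431.62557265 -265.10670016]
186 [ 432.14645754 -265.42750516] [ 430.09198794 -265.53925906]
188 [ 430.64754392 -265.85028482] [ 428.55178275 -265.97368531]
40 [ 526.49667913 -238.8153284 ] [ 527.04133826 -238.19397884]
42 [ 525.37773345 -239.13093529] [ 525.89156823 -238.51827997]
44 [ 524.25460702 -239.4477214 ] [ 524.73750228 -238.84379279]
```

Emit:
step_arm(
  targets=[0,0,0,0.5,-0.14,0,0.306,0,0,0,0.485,-0.137,0,0.306,0,0,0,0,0,0.2,0.306,0,0,0,0,0,0.2,0.306,0,0,0,0,0,0.2,0.306,0,0,0,0,0,0.1,0.306,0,0,0,0,0,0,0.306,0,0,0,0,0,0,0.306,0,0,0,0,0,0,0.306,0,0,0,0,0,0,0.306],
)

```text
time_s: 16.65
ee_pos: [479.4, -253.1, 75.9]
eef_rot: [3.106, 0.468, 0.001]
ft_force: [0.5, 0.4, -0.3]
grip_width: 26.7
grasp_force: 0.0
```

Position is good. Going down 44 mm.

Emit:
step_arm(
  targets=[0,0,0,0,0,0.2,0.306,0,0,0,0,0,0.2,0.306,0,0,0,0,0,0.15,0.306,0,0,0,0,0,0.1,0.306,0,0,0,0,0,0.06,0.306,0,0,0,0,0,0.02,0.306,0,0,0,0,0,0,0.306,0,0,0,0,0,0,0.306,0,0,0,0,0,0,0.306,0,0,0,0,0,0,0.306],
)

```text
time_s: 17.9
ee_pos: [479.3, -253.0, 31.9]
eef_rot: [3.106, 0.468, 0.0]
ft_force: [0.3, -0.4, 0.1]
grip_width: 26.1
grasp_force: 0.0
```

Emit:
step_arm(
  targets=[0,0,0,0,0,0,0,0,0,0,0,0,0,0,0,0,0,0,0,0,0,0,0,0,0,0,0,0,0,0,0,0,0,0,0,0,0,0,0,0,0,0,0,0,0,0,0,-0.2,0,0,0,0,0,0,-0.4,0,0,0,0,0,0,-0.4,0,0,0,0,0,0,0,0],
)

```text
time_s: 19.15
ee_pos: [480.5, -253.3, 94.0]
eef_rot: [3.105, 0.468, 0.006]
ft_force: [0.6, 0.2, -0.6]
grip_width: 10.4
grasp_force: 59.3
```

Emit:
step_arm(
  targets=[0,0,1,0,0,-0.3,0,0,0,1,0,0,-0.3,0,0,0,0.07,0.22,-0.78,0,0,0,0,0,0.23,-0.78,0,0,0,0,0,0.23,-0.78,0,0,0,0,0,0.23,-0.78,0,0,0,0,0,0.23,-0.78,0,0,0,0,0,0.23,-0.78,0,0,0,0,0,0,0,0,0,0,0,0,0,0,0,0],
)

```text
time_s: 20.4
ee_pos: [526.8, 35.6, 127.1]
eef_rot: [3.136, 0.187, -0.002]
ft_force: [0.3, -1.1, -1.3]
grip_width: 10.3
grasp_force: 59.4
```

Run:
```python
from h import *
s=state(); M=R.from_rotvec(s['eef_rot']).as_matrix(); print(s['ee_pos'],s['grip_width'],s['grasp_force'],np.degrees(np.arctan2(M[1,0],M[0,0])))
c=snap('wrist','w_lane')
t=np.array([528.6,35.7,60]); print(M.T@(t-s['ee_pos'])/60)
im=c['img'].copy()
cv2.imwrite('pics/w6.png',cv2.resize(im[:,:,::-1],(800,600),interpolation=cv2.INTER_CUBIC))
```

```text
[526.76354155  35.56591543 127.13851656] 10.254687604578205 59.38245713710785 6.816120594353173
[0.03227503 0.00119068 1.11893002]
```

View pics/w6.png

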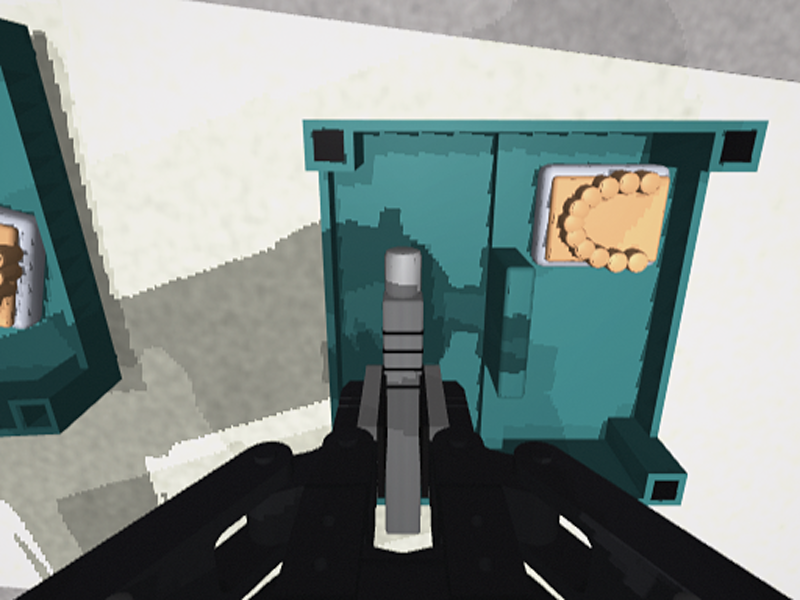

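The pin is held level over the empty compartment, with its nose at (403,260) and the lane between columns 330 and 490. Lowering.

Emit:
step_arm(
  targets=[0,0,0,0.03,0,0.3,0,0,0,0,0,0,0.3,0,0,0,0,0,0,0.3,0,0,0,0,0,0,0.2,0,0,0,0,0,0,0.15,0,0,0,0,0,0,0.08,0,0,0,0,0,0,0.03,0,0,0,0,0,0,0.02,0,0,0,0,0,0,0,0,0,0,0,0,0,0,0],
)

```text
time_s: 21.7
ee_pos: [529.3, 35.9, 45.2]
eef_rot: [-3.136, -0.186, -0.001]
ft_force: [-0.1, -0.1, -1.6]
grip_width: 10.1
grasp_force: 59.4
```

Run:
```python
from h import *
exec(open('/dev/stdin').read()) if 0 else None
k=.64; c=load('w_lane')
def fit(c,obs):
    q=np.array([o[0] for o in obs],float); P=np.array([ray(c,o[1][0]*k,o[1][1]*k,61)[:2] for o in obs])
    qc=q-q.mean(0);Pc=P-P.mean(0)
    a=np.arctan2((qc[:,0]*Pc[:,1]-qc[:,1]*Pc[:,0]).sum(),(qc*Pc).sum())
    M=np.array([[np.cos(a),-np.sin(a)],[np.sin(a),np.cos(a)]]); t=P.mean(0)-M@q.mean(0)
    return t,np.degrees(a),P-(q@M.T+t)
print(*fit(c,[((76,74),(328,146)),((76,-74),(740,147)),((-76,-74),(665,489))]))
```

```text
[533.15216167 -10.74118628] 6.764738243895313 [[-0.28572805  0.29826132]
 [-0.27613372 -0.60866917]
 [ 0.56186176  0.31040785]]
```

Emit:
step_arm(
  targets=[0,0,0,0,0,0.01,0,0,0,0,0,0,0.01,0,0,0,0,0,0,0.01,0,0,0,0,0,0,0.01,0,0,0,0,0,0,0.01,0,0,0,0,0,0,0,0,0,0,0,0,0,0,0,0,0,0,0,0,0,0,0,0,0,0,0,0,0,0,0,0,0,0,0,0],
)

```text
time_s: 22.95
ee_pos: [529.2, 35.8, 42.0]
eef_rot: [-3.136, -0.186, -0.0]
ft_force: [-0.7, -0.8, 1.2]
grip_width: 10.2
grasp_force: 59.7
```

Emit:
step_arm(
  targets=[0,0,0,0,0,0,0.3,0,0,0,0,0,0,0.3,0,0,0,0,0,0,0.3,0,0,0,0,0,-0.1,0.3,0,0,0,0,0,-0.4,0.3,0,0,0,0,0,-0.5,0.3,0,0,0,0,0,-0.5,0.3,0,0,0,-0.01,0.4,0,0.47,0,0,0,-0.01,0.37,0,0.47,0,0,0,0,0,0,0.47],
)

```text
time_s: 24.2
ee_pos: [533.4, -11.2, 132.4]
eef_rot: [-3.136, -0.183, -0.001]
ft_force: [-0.6, 0.4, 0.8]
grip_width: 40.1
grasp_force: 0.0
```

```bash
cat >> h.py <<'E'
def sock(c,pose,ids,z=61,win=11):
    t,a=np.array(pose[:2]),np.radians(pose[2]); Mr=np.array([[np.cos(a),-np.sin(a)],[np.sin(a),np.cos(a)]])
    g=cv2.cvtColor(c['img'],cv2.COLOR_RGB2GRAY); q=[];P=[]
    for i in ids:
        w=Mr@np.array(i,float)+t; u=proj(c,[*w,z]); x,y=np.round(u).astype(int)
        if not(win<x<511-win and win<y<383-win): print('out',i,u); continue
        p=g[y-win:y+win+1,x-win:x+win+1]; thr=(int(p.min())+35); 
        n,l,st,ce=cv2.connectedComponentsWithStats((p<thr).astype(np.uint8))
        o=[j for j in range(1,n) if st[j,4]>12]
        if not o: print('none',i); continue
        j=min(o,key=lambda j:np.hypot(*(ce[j]-win)))
        x0,y0,ww,hh,ar=st[j]; print(i,'off px',(ce[j]+[x-win,y-win]-u).round(1),'box',ww,hh,ar)
        q.append(i); P.append(ray(c,*(ce[j]+[x-win,y-win]),z)[:2])
    q=np.array(q,float);P=np.array(P); qc=q-q.mean(0);Pc=P-P.mean(0)
    b=np.arctan2((qc[:,0]*Pc[:,1]-qc[:,1]*Pc[:,0]).sum(),(qc*Pc).sum()); Mb=np.array([[np.cos(b),-np.sin(b)],[np.sin(b),np.cos(b)]])
    tt=P.mean(0)-Mb@q.mean(0); print('pose',tt.round(2),np.degrees(b).round(2),'res',(P-(q@Mb.T+tt)).round(1).tolist()); return tt,np.degrees(b)
ALL=[(76,74),(76,-74),(-76,74),(-76,-74)]
E
python3 - <<'E'
from h import *
s=state(); print(s['ee_pos'],s['grip_width'])
sock(load('w_case'),(533.5,-10.4,6.8),ALL); sock(load('w_lane'),(533.5,-10.4,6.8),ALL)
sock(load('w_base'),(533.5,278,10.1),ALL)
c=snap('wrist','w_grip'); sock(c,(533.5,-10.4,6.8),ALL)
cv2.imwrite('pics/w7.png',cv2.resize(c['img'][:,:,::-1],(800,600),interpolation=cv2.INTER_CUBIC))
E
```

```text
[533.43319922 -11.1871694  132.44219347] 40.10231267511501
out (76, 74) [232.98941021 -17.36703692]
(76, -74) off px [-0.4  0.2] box 13 14 124
(-76, 74) off px [-0.4  0. ] box 10 11 92
(-76, -74) off px [-0.5  0.3] box 12 9 81
pose [533.21 -10.08] 6.73 res [[0.1, 0.1], [0.0, -0.0], [-0.1, -0.0]]
(76, 74) off px [0.3 0.6] box 21 21 390
(76, -74) off px [-0.3  0.8] box 23 20 385
(-76, 74) off px [0.1 0.1] box 23 23 529
(-76, -74) off px [-0.5  0.4] box 17 12 182
pose [533.21 -10.39] 6.73 res [[-0.1, -0.1], [-0.1, 0.1], [0.1, -0.1], [0.0, 0.2]]
out (76, 74) [284.09392995   5.66446044]
(76, -74) off px [ 1.  -0.4] box 11 14 90
(-76, 74) off px [ 1.2 -1.7] box 20 19 244
(-76, -74) off px [0.5 0.1] box 12 9 61
pose [534.68 277.15] 9.73 res [[-0.2, 0.6], [0.7, -0.5], [-0.5, -0.1]]
(76, 74) off px [-0.3  0.4] box 22 20 362
(76, -74) off px [-0.6  0.7] box 21 20 364
(-76, 74) off px [-0.  -0.4] box 23 23 529
(-76, -74) off px [ 0.1 -0.3] box 23 23 529
pose [533.5  -10.28] 6.83 res [[-0.2, 0.0], [-0.5, 0.1], [0.4, -0.1], [0.2, -0.1]]
```

Emit:
step_arm(
  targets=[0,0,0,0,-0.015,0.3,0.47,0,0,0,0,0,0.3,0.47,0,0,0,0,0,0.3,0.47,0,0,0,0,0,0.2,0.47,0,0,0,0,0,0.1,0.47,0,0,0,0,0,0.07,0.47,0,0,0,0,0,0,0.47,0,0,0,0,0,0,0,0,0,0,0,0,0,0,0,0,0,0,0,0,0],
)

```text
time_s: 25.5
ee_pos: [533.6, -9.2, 56.3]
eef_rot: [-3.136, -0.186, -0.001]
ft_force: [-1.0, 1.3, 5.6]
grip_width: 10.8
grasp_force: 58.6
```

Run:
```python
from h import *
c=load('w_base'); g=cv2.cvtColor(c['img'],cv2.COLOR_RGB2GRAY)
for pz in ((534.3,277.5,9.9),):
    for w in (6,7,9): sock(c,pz,ALL,win=w) if w!=6 else None
    sock(c,pz,ALL[:1]+ALL[1:],win=5)
for n,u,v in (('-76,74',269,152),('76,74',284,7)): print(n); print(g[max(0,v-9):v+10,u-10:u+11])
a=c['img'][0:175,255:445]
cv2.imwrite('pics/w8.png',cv2.convertScaleAbs(cv2.resize(a[:,:,::-1],None,fx=3.4,fy=3.4,interpolation=cv2.INTER_CUBIC)[:600,:646],alpha=1.6,beta=20))
```

```text
out (76, 74) [285.0990249    4.68204687]
(76, -74) off px [-0.1 -0. ] box 11 14 93
(-76, 74) off px [0.2 0.2] box 15 15 219
(-76, -74) off px [0.2 0.4] box 12 10 63
pose [534.05 277.3 ] 9.98 res [[0.2, 0.2], [0.1, -0.0], [-0.3, -0.1]]
out (76, 74) [285.0990249    4.68204687]
(76, -74) off px [-0.1 -0. ] box 11 14 93
(-76, 74) off px [ 0.4 -0.5] box 19 18 218
(-76, -74) off px [0.1 0.4] box 12 9 61
pose [534.44 277.3 ] 9.81 res [[-0.1, 0.4], [0.5, -0.2], [-0.4, -0.2]]
out (76, 74) [285.0990249    4.68204687]
(76, -74) off px [ 0.1 -0.4] box 11 11 82
(-76, 74) off px [0.4 0.1] box 11 11 121
(-76, -74) off px [0.4 0.3] box 11 10 61
pose [534.3  277.22] 10.01 res [[0.3, 0.2], [0.1, 0.0], [-0.4, -0.2]]
-76,74
[[129  80  26  31  32  34  32  34  34  34  33  34  33  33  31  32  39  96
   76  71  59]
 [131  75  25  32  34  33  33  32  33  33  33  34  32  33  34  32  31  69
   54  54  54]
 [134  59  30  43  41  39  37  34  34  32  32  30  33  31  31  31  32  42
   55  56  55]
 [136  47  39  55  53  52  52  50  49  49  48  46  53  66  66  50  41  42
   54  56  55]
 [138  36  45  57  54  55  55 
[... 2125 characters left out ...]
7 114  55 118 124 123 122 122 122 123 124  84  64  38  85 125
  127  53  19]
 [ 22 110 127 108  74 122 125 124 123 124 123 124 125  92  55  41  92 126
  123  37  19]
 [ 21 115 127 103  71 100 112 121 121 121 124 123 126 120  73  46  97 126
  118  34  29]
 [ 27 121 126 110  92  92  96  98  95  96  95 100 103 111  68  56 103 125
  120  71  39]
 [ 37 127 127 121 118 116 115 113 111 108 104 103 103 101  88  75 112 125
  119  88  79]
 [ 47 126 126 129 129 128 129 127 126 125 123 122 119 116 117 111 121 124
  112  90  92]
 [ 33  73  78  84  85  89  96 102 109 112 120 123 127 127 127 126 125 126
  109  90  91]
 [ 18  20  23  28  29  37  45  53  59  64  71  76  82  83  88  95 102 104
  102  91  91]]
```

View pics/w8.png

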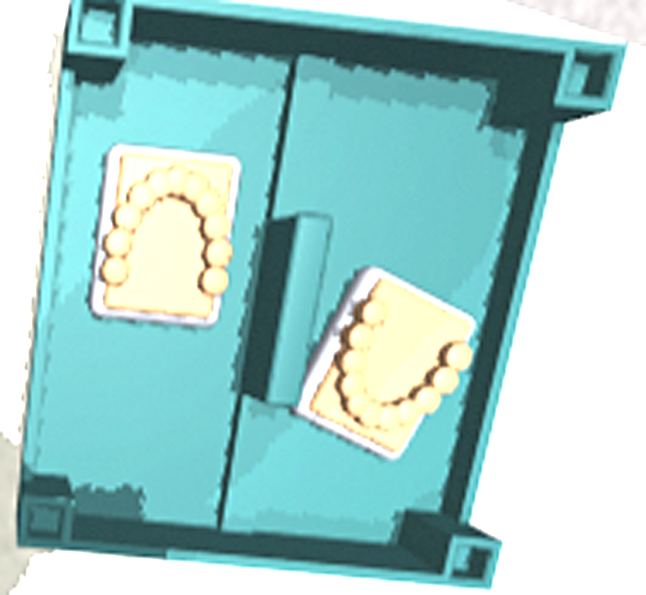

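The crop of the fixed tray shows the socket mouths clearly at (100,25), (592,78), (46,518) and (470,560). I'll read the remaining two mouths from pixel grids.

Run:
```python
from h import *
c=load('w_base'); g=cv2.cvtColor(c['img'],cv2.COLOR_RGB2GRAY)
for p in ((76,-74),(-76,-74)):
    a=np.radians(9.95); w=np.array([534.2,277.3])+np.array([[np.cos(a),-np.sin(a)],[np.sin(a),np.cos(a)]])@p
    u,v=np.round(proj(c,[*w,61])).astype(int); print(p,'u0,v0',u-10,v-9); 
    for row in g[v-9:v+10,u-10:u+11]: print(' '.join('%3d'%x for x in row))
```

```text
(76, -74) u0,v0 420 12
 96  95  94  94  96  99  99 105 111 119 123 134 143 146 154 152 148 147 146 130 147
 99  98  97  97  96  96  97  97  98  97  95  94  93  96 100  99 106 112 113 130 195
 99 100 100  99  65  72  81  83  84  85  86  91  93  96  96  96  95  94  89 146 213
 60  81  99  99  44  40  54  56  61  65  70  68  64  62  64  79  85  96  90 173 210
 25  85 101  96  33  26  31  34  36  39  42  38  33  30  36  60  82  94  99 198 208
 31  99 101  83  24  21  22  24  24  24  24  24  25  23  35  68  89  94 124 211 206
 46 103 100  70  53  44  33  26  26  25  25  25  25  22  47  74  93  92 148 212 206
 62 103  98  72  80  78  77  69  39  25  26  26  26  23  58  77  97  90 174 210 206
 80 102  93  78  86  86  87  85  33  23  27  25  25  25  64  81  95 100 199 208 205
 95 101  84  83  95  95  92  79  23  26  28  28  26  35  67  88  93 124 211 207 205
103 101  81  86  99 100  98  60  24  27  28  26  24  47  60  95  92 148 212 207 205
103  98  84  95  99 100 103  42  24  27  28  27  24  59  71  97  90 175 209 205 205
101  93  88  99  98 100  98  30  25  27  29  24  26  67  84  96 101 2
[... 1439 characters left out ...]
  76  93  92 180 215 212 212
 25  48 104  98  59  61  63  68  50  25  28  28  25  43  79  96  96 206 214 212 211
 28  67 104  89  34  29  31  37  31  30  29  28  24  55  84  95 116 218 213 212 211
 85  92 102  74  47  42  41  37  34  30  26  25  24  67  88  94 149 219 213 212 212
 98  99 100  83  79  72  71  67  70  69  65  62  58  75  93  91 181 217 212 212 212
 92  93  94  92  92  91  91  92  93  94  91  89  86  85  95  96 206 215 213 212 213
169 156 151 139 126 120 107 103  96  91  91  92  91  90  91 114 217 214 212 212 212
210 206 204 200 195 194 190 191 189 181 176 169 156 150 136 154 217 212 212 212 212
214 215 214 215 216 216 216 217 217 215 212 209 204 203 197 200 214 212 212 212 212
```

Run:
```python
from h import *
from scipy.optimize import least_squares
c=load('w_base'); ob={(-76,74):(268.2,152.9),(76,74):(283.7,7.0),(76,-74):(428.0,21.2),(-76,-74):(393.0,165.1)}
def res(x,fz):
    a=x[2]; M=np.array([[np.cos(a),-np.sin(a)],[np.sin(a),np.cos(a)]]); z=x[3] if fz else 61
    return np.concatenate([proj(c,[*(M@np.array(k,float)+x[:2]),z])-v for k,v in ob.items()])
for fz in (0,1):
    s=least_squares(res,[534,277,.17,61],args=(fz,)); print(s.x[:2].round(2),np.degrees(s.x[2]).round(2),s.x[3].round(1),s.fun.round(2))
st=state(); M=R.from_rotvec(st['eef_rot']).as_matrix(); print(st['ee_pos'],M.round(4).tolist())
```

```text
[533.2  278.35] 10.16 61.0 [-0.27  1.04 -0.11 -1.04 -0.03  0.06  0.44  0.33]
[533.42 277.87] 10.16 59.0 [ 0.12  0.6   0.25 -0.68 -0.52  0.32  0.19 -0.17]
[533.62199999  -9.24555855  56.3344736 ] [[0.993, 0.1182, 0.0008], [0.1182, -0.993, 0.0002], [0.0009, -0.0001, -1.0]]
```

Emit:
step_arm(
  targets=[0,0,0,0,0,0,0,0,0,0,0,0,-0.05,0,0,0,0,0,0,-0.1,0,0,0,0,0,0,-0.2,0,0,0,0,0,0,-0.3,0,0,0,0,0,0,-0.3,0,0,0,0,0,0,-0.3,0,0,0,0,0,0,-0.2,0,0,0,0,0,0,0,0,0,0,0,0,0,0,0],
)

```text
time_s: 26.75
ee_pos: [532.9, -9.5, 142.3]
eef_rot: [-3.136, -0.185, 0.001]
ft_force: [0.1, -0.4, -4.0]
grip_width: 10.9
grasp_force: 58.5
```

```bash
cat > held.py <<'E'
from h import *
from scipy.optimize import least_squares
s=state(); M=R.from_rotvec(s['eef_rot']).as_matrix(); print(s['ee_pos'],s['eef_rot'],'yaw',np.degrees(np.arctan2(M[1,0],M[0,0])),s['grip_width'],s['ft_force'])
c=snap('wrist','w_held')
np.save('held.npy',np.array(s['ee_pos']))
zt=s['ee_pos'][2]+4.7
print('approx socket top z',zt)
sock(c,(s['ee_pos'][0]-.3,s['ee_pos'][1]-1,6.8),ALL[:2],z=zt,win=14)
sock(c,(s['ee_pos'][0]-.3,s['ee_pos'][1]-1,6.8),ALL[:2],z=zt,win=18)
g=load('w_grip')
E
python3 held.py
```

```text
[532.8658937   -9.45048323 142.25375519] [-3.13611575e+00 -1.85386771e-01  1.40714280e-03] yaw 6.766035500555427 10.865755775338286 [ 0.12099205 -0.3712442  -3.9813878 ]
approx socket top z 146.95375518538034
(76, 74) off px [-1.   0.8] box 29 29 763
(76, -74) off px [-2.1 -0.5] box 29 29 741
pose [532.47 -10.09] 6.97 res [[0.0, -0.2], [-0.0, 0.2]]
(76, 74) off px [-2.8  1. ] box 33 32 948
(76, -74) off px [-4.1 -0.3] box 33 32 922
pose [532.33  -9.45] 6.97 res [[0.0, -0.2], [-0.0, 0.2]]
```

Emit:
step_arm(
  targets=[0,0,-0.22,0,0,0,0,0,0,-0.22,0,0,0,0,0,0,-0.22,0,0,0,0,0,0,0,0.03,-0.2,0,0,0,0,0,0.07,-0.4,0,0,0,0,0,0.1,-0.5,0,0,0,0,0,0.1,-0.5,0,0,0,0,0,0.1,-0.5,0,0,0,0,0,0.1,-0.5,0,0,0,0,0,0.1,-0.5,0,0],
)

```text
time_s: 28.05
ee_pos: [536.0, 181.8, 142.8]
eef_rot: [-3.129, -0.276, -0.0]
ft_force: [-0.2, 0.4, -5.8]
grip_width: 11.0
grasp_force: 58.8
```

Emit:
step_arm(
  targets=[0,0,0,0.1,-0.5,0,0,0,0,0,0.1,-0.5,0,0,0,0,0,0.04,-0.4,0,0,0,0,0,0.02,-0.2,0,0,0,0,0,0,0,0,0,0,0,0,0,0,0,0,0,0,0,0,0,0,0,0,0,0,0,0,0,0,0,0,0,0,0,0,0,0,0,0,0,0,0,0],
)

```text
time_s: 29.3
ee_pos: [534.9, 277.2, 142.8]
eef_rot: [-3.129, -0.276, -0.0]
ft_force: [0.7, 0.3, -4.5]
grip_width: 10.9
grasp_force: 58.7
```

Run:
```python
from h import *
s=state(); M=R.from_rotvec(s['eef_rot']).as_matrix(); print(s['ee_pos'],'yaw',np.degrees(np.arctan2(M[1,0],M[0,0])),'tilt',M[:,2].round(4),s['grip_width'],s['ft_force'])
c=snap('wrist','w_over'); zt=s['ee_pos'][2]+4.7
h=load('w_held')
t1=sock(c,(s['ee_pos'][0]-.5,s['ee_pos'][1],10.15),ALL[:2],z=zt,win=23)
p=np.load('held.npy'); t2=sock(h,(p[0]-.5,p[1],6.9),ALL[:2],z=p[2]+4.7,win=23)
a=s['ee_pos'][:2]
print('tray-in-tool', M[:2,:2].T@(t1[0]-a), 'to go', M.T@np.array([533.3-t1[0][0],278.1-t1[0][1],0])/60)
```

```text
[534.85432129 277.20578356 142.81032556] yaw 10.068577135861348 tilt [ 1.e-04  1.e-04 -1.e+00] 10.928725173247015 [ 0.74661109  0.25061988 -4.45546852]
(76, 74) off px [-0.6 -0.2] box 37 32 976
(76, -74) off px [-1.7  0.5] box 38 32 1016
pose [534.22 277.68] 10.07 res [[0.0, -0.2], [-0.0, 0.2]]
(76, 74) off px [-0.5 -0.1] box 38 32 1002
(76, -74) off px [-2.2  0.4] box 38 32 1002
pose [532.25  -8.92] 6.83 res [[0.0, -0.3], [-0.0, 0.3]]
tray-in-tool [-0.5424067  -0.57969325] to go [-1.38607307e-02 -9.54147519e-03 -2.80872657e-07]
```

Emit:
step_arm(
  targets=[0,0,0,-0.013,-0.01,0.05,0,0,0,0,0,0,0.1,0,0,0,0,0,0,0.1,0,0,0,0,0,0,0.06,0,0,0,0,0,0,0.04,0,0,0,0,0,0,0.04,0,0,0,0,0,0,0.03,0,0,0,0,0,0,0.02,0,0,0,0,0,0,0.01,0,0,0,0,0,0,0,0],
)

```text
time_s: 30.6
ee_pos: [533.9, 277.8, 115.8]
eef_rot: [-3.129, -0.276, -0.0]
ft_force: [0.8, -0.6, -4.3]
grip_width: 11.2
grasp_force: 58.7
```

Emit:
step_arm(
  targets=[0,0,0,0,0,0.02,0,0,0,0,0,0,0.02,0,0,0,0,0,0,0.02,0,0,0,0,0,0,0.02,0,0,0,0,0,0,0.02,0,0,0,0,0,0,0,0,0,0,0,0,0,0,0,0,0,0,0,0,0,0,0,0,0,0,0,0,0,0,0,0,0,0,0,0],
)

```text
time_s: 31.85
ee_pos: [533.9, 277.8, 109.8]
eef_rot: [-3.129, -0.276, -0.0]
ft_force: [-0.5, -1.0, -4.5]
grip_width: 11.5
grasp_force: 58.7
```

Still free at 33 mm down. The last 3.5 mm go slowly.

Emit:
step_arm(
  targets=[0,0,0,0,0,0.01,0,0,0,0,0,0,0.01,0,0,0,0,0,0,0.01,0,0,0,0,0,0,0.01,0,0,0,0,0,0,0.01,0,0,0,0,0,0,0.005,0,0,0,0,0,0,0.005,0,0,0,0,0,0,0,0,0,0,0,0,0,0,0,0,0,0,0,0,0,0],
)

```text
time_s: 33.1
ee_pos: [533.9, 277.7, 106.5]
eef_rot: [-3.129, -0.276, -0.0]
ft_force: [-2.9, -1.9, 2.4]
grip_width: 10.7
grasp_force: 59.5
```

Emit:
step_arm(
  targets=[0,0,0,0,0,0.005,0,0,0,0,0,0,0,0,0,0,0,0,0,0,0.45,0,0,0,0,0,0,0.45,0,0,0,0,0,0,0.45,0,0,0,0,0,0,0.45,0,0,0,0,0,-0.1,0.45,0,0,0,0,0,-0.3,0.45,0,0,0,0,0,-0.4,0.45,0,0,0,0,0,-0.4,0.45],
)

```text
time_s: 34.35
ee_pos: [534.0, 277.8, 179.0]
eef_rot: [-3.129, -0.276, -0.0]
ft_force: [1.2, 0.4, 0.2]
grip_width: 38.1
grasp_force: 0.0
```

Emit:
step_arm(
  targets=[0,0,0,0,0,-0.5,0.45,0,0,0,0,0,-0.5,0.45,0,0,0,-0.3,0,-0.5,0.45,0,0,0,-0.5,0,0,0.45,0,0,0,-0.5,0,0,0.45,0,0,0,0,0,0,0.45,0,0,0,0,0,0,0.45,0,0,0,0,0,0,0.45,0,0,0,0,0,0,0.45,0,0,0,0,0,0,0.45],
)

```text
time_s: 35.6
ee_pos: [457.4, 264.1, 267.6]
eef_rot: [3.129, 0.275, -0.001]
ft_force: [-0.5, 0.8, 0.5]
grip_width: 38.4
grasp_force: 0.0
```

Run:
```python
from h import *
s=state(); print(s['ee_pos'],s['ft_force'])
c=snap('wrist','w_fin'); sock(c,(533.3,278.1,10.15),ALL,z=111,win=14)
a=np.radians(10.15); Mr=np.array([[np.cos(a),-np.sin(a)],[np.sin(a),np.cos(a)]])
g=cv2.cvtColor(c['img'],cv2.COLOR_RGB2GRAY); ctr=np.array([533.3,278.1])
for x in (-40,-20,0,20,40,50):   # brightness profile across the lane, y=30..60
    row=[]
    for y in range(28,64,2):
        u=np.round(proj(c,[*(Mr@np.array([x,y])+ctr),77])).astype(int); row.append(int(g[u[1],u[0]]-0) if 0<=u[1]<384 and 0<=u[0]<512 else -1)
    print(x,row)
```

```text
[457.38613126 264.1185127  267.59412236] [-0.50268518  0.82523698  0.51826228]
out (76, 74) [160.41092769 -15.17241207]
out (76, -74) [354.66713398 -15.35838899]
(-76, 74) off px [-0.3 -0. ] box 13 12 136
(-76, -74) off px [-0.2 -0.1] box 13 12 132
pose [533.3  278.37] 10.18 res [[-0.0, 0.0], [0.0, -0.0]]
-40 [62, 63, 62, 62, 62, 58, 48, 113, 107, 106, 104, 106, 103, 96, 126, 123, 122, 122]
-20 [128, 128, 128, 127, 127, 116, 47, 226, 212, 213, 208, 208, 211, 125, 125, 125, 124, 124]
0 [131, 131, 131, 131, 131, 121, 46, 226, 218, 219, 214, 214, 130, 128, 127, 127, 127, 127]
20 [132, 132, 132, 132, 133, 125, 33, 218, 211, 214, 207, 207, 167, 129, 130, 127, 127, 127]
40 [134, 134, 134, 133, 133, 132, 82, 120, 161, 193, 184, 147, 129, 128, 129, 128, 129, 128]
50 [133, 133, 133, 133, 132, 132, 133, 137, 168, 183, 169, 124, 129, 129, 129, 127, 127, 127]
```

The tray is seated at the expected spot at z ≈ 61 + 50, and the pin lies flat along the lane at y ≈ 46. The job is ready to hand in.

```bash
python3 -c "
from station import job
print(job.hand_in())"
```

```text
the job is handed in; nothing more can be done
None
```

I laid the pin flat in the case tray's empty compartment and stacked that tray on the fixed one, then handed the job in at about 36 s. The last wrist-camera check, read by code, put the case tray within about 0.3 mm and 0.03° of my estimate of the fixed tray's position. The hand-in returned no verdict, and I did not re-check the other bin parts or the loose things on the bench.

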